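# Finish the mug display on the narrow bar

## Robot

A 6-joint arm with a two-finger parallel gripper is mounted at the origin on the work surface. World frame = base frame: x ahead of the robot, y to its left, z up, the work surface at z = 0. Lengths are in mm, angles in rad, forces in N, time in s.
With the tool pointing down it reaches from about 350 to 875 mm from the base axis. Payload 15.5 kg.
Tool frame: the origin (TCP) lies midway between the tips of the shut fingers; the grasp point (between the pads) lies behind it (ctrl.tcp_to_grasp is the z of the grasp point in the tool frame, in mm); z points along the fingers, y is the direction in which the jaws open and shut (so a half turn about z gives the same grasp; the last joint's range is limited). The gripper opens to 85 mm and grips with 20 to 120 N. Pads are 22 mm wide; open, the fingers measure 114 mm over their backs; the gripper's body (76 mm by 85 mm) begins 54 mm behind the grasp point. The pads swing forward as they close: fully open they stand 13 mm farther back than shut.
Start: joints at [-1.226, 0.494, 1.345, -0, 1.302, -0.096], TCP at [266.666, -565.257, 206.977] pointing down, gripper open.
Joint ranges: [-2.91, 2.91], [-0.82, 2.16], [0.22, 2.67], [-1.22, 4.37], [0.12, 2.79], [-3.08, 3.08]. Speed limits (rad/s): [1.89, 1.89, 2.57, 3.01, 3.01, 3.01].

## Interface

Orientations are given as a unit quaternion [w, x, y, z].
In Python, from station import ctrl, capture, ticket, recognise, cut_out, mark_of gives the robot as it stands. The module is installed in compiled form; this text tells all that it offers.
- The arm moves only by the tool servo_tool, never from a script. Its argument "motion" is a list of rows, each an object with "xyz": the shift along the tool's x, y, z in mm, a list of three; "rotation": the turn, a rotation vector about the tool's x, y, z in rad, a list of three; "grip": the opening, from 0 (shut) to 1 (fully open). In form: [{"xyz": [tx, ty, tz], "rotation": [rx, ry, rz], "grip": grip}, ...]. A call has exactly 10 rows; each row is the pose to reach, as a shift and turn from the pose commanded when the call began, along the tool's axes at that moment; what a row does not reach only later rows make up. A row lasts 1/8 s, in which the tool goes at most 62.5 mm and 10.7 degrees, less where a joint would pass 70% of its speed; a pose out of reach is approached as far as the arm can. A call with a gripper value outside its range is refused whole. The fingers move at their own pace and stop on an object; the grip force is fixed at half the most. Time passes only in rows, so rows that repeat a pose let the fingers close, or fill a call up. It gives the time, the measured TCP pose, the force and the opening at its end, in the units of the state.
- ctrl.sense(): the state, without advancing time (a new reading comes with each control period).
- capture(name): name is "scene" or "top" or "wrist"; returns a dict with "color" (400x640x3 uint8, red, green, blue), "fx", "fy", "cx", "cy" (pixels), "extrinsics" (4x4, takes a point from world to camera coordinates); the wrist camera has in their place "T_tool_cam" (4x4, takes a point from camera to tool coordinates, whose origin is the TCP and whose axes are the flange's). Camera axes: x right, y up, looking along -z (the intrinsics and any distortion apply to the point x, -y, -z); pixel columns grow to the right and rows downward; lengths in mm; the calibration is good to about 2 mm. A picture is of the moment at which its call begins: read the wrist's pose just before it. There is no depth.
- ticket.hand_in(): hands the job in, once; it reports no verdict.
Trained networks look in the newest picture that a camera, given by its name, has taken for a name from the list of things; names that differ only in an ending like _2 or _b are one class to them, and where a whole thing is asked for, a point or a joint stands for the part that bears it (a point fixed in the world has none). Each returns a list of dicts, best first, with "score" (0 to 1); they miss things now and then, are a little off and sometimes report something else, mostly with a low value. They report only what shows in the picture. A call takes as long as a camera call. They do not tell look-alikes from the thing itself.
- recognise(camera, name): "location" ([row, column] in pixels, amid what is visible of it).
- cut_out(camera, name): "pixels" (400x640 bool, what is visible of it) and "location" ([row, column] in pixels, amid what is visible of it).
- mark_of(camera, name): "location" ([row, column] in pixels: a listed point, or the origin of a listed thing).
The state is a dict: "t": time; "q": joint angles; "joint_velocities": joint speeds; "effort": joint torques, N m; "ee_pos": TCP position; "orientation": TCP orientation; "ft_force": force on the tool from outside, world axes, zero at the start; "torque": the same for the moment, N m; "grip_width": finger opening in mm.
Only numpy, scipy, OpenCV 4.12 (cv2) and the standard library are available. Lean on these libraries where they do the work, as an engineer would, in place of code of your own. Each camera call takes 0.05 s, during which the arm holds its last target. There are 200 camera calls.

## Task

Tidy up and finish this mug display: put both crumpled wads of packing paper (one on the display bar, one on the table) into the waste bin, and stand the loose mug upright on the narrow bar, centred across its width and over the foot that has no mug, with its handle pointing the same way as the displayed mug's. Set the mug down without dropping it or tipping it over, and leave the displayed mug and everything else where they are.

Things in the scene. Friction and masses are not known exactly. Their poses are not given: they have to be found in the camera images.
- bar: light wooden display bar, fixed: a level beam 320 mm long (its y), only 44 mm wide (its x), flat top 100 mm above the table; carried by two feet, 100 mm wide (x), 44 mm long (y), 70 mm high, which stick out below the beam and are seen from above. Origin on the table under the middle of the bar; its x points away from the robot
- foot_a (a point): point on the bar's top, over the middle of one foot: 85 mm from the bar's middle along its +y
- foot_b (a point): the same over the other foot: 85 mm from the bar's middle along its -y
- mug: the loose mug, the only one with a handle that stands on the table: 100 mm high, white glazed ceramic, small black ghost face on both sides; straight round neck 62 mm across from 45 mm height up to the open rim, skirt flaring below to a flat foot 80 mm across; wall 5 mm; 0.3 kg. Origin at the centre of the underside, z up, x towards the handle
- mug_handle (a point): the outermost bow of the loose mug's handle (12 mm thick bar), 58 mm from the mug's axis along its x, 70 mm above its underside; the handle sticks out to 70 mm from the axis
- shown_mug: the same kind of mug, already displayed on the bar over one of its feet (either one), its handle out over the bar's far side: same shape and size as the loose mug. Origin at the centre of the underside, z up, x towards the handle
- wad_bar: the wad lying on the bar over the other foot: crumpled ball of packing paper, rigid, light, 56 mm high, about 62 mm across at 15 to 36 mm height, flat 38 mm foot. Origin at the centre of its underside, z up
- wad_bar_mid (a point): middle of that wad, 28 mm above its underside
- wad_table: the wad lying on the table between the robot and the bar: crumpled ball of packing paper, rigid, light, 56 mm high, about 62 mm across at 15 to 36 mm height, flat 38 mm foot. Origin at the centre of its underside, z up
- wad_table_mid (a point): middle of that wad, 28 mm above its underside
- bin: open dark steel waste bin on the table, fixed, 150 x 150 mm, 120 mm high, walls 4 mm, open at the top. Origin at the centre of its underside, sides along its x and y. It stands on the left or on the right, the loose mug on the other side
- spoon: bystander: light wooden spoon, 130 mm, lying on the table along its x
- brush: bystander: small brush with dark wooden handle, 130 mm, lying on the table along its x
- sugar_pot: bystander: blue ceramic sugar pot with knob, 90 mm across, 98 mm high, origin under its centre
- tumbler: bystander: terracotta tumbler without handle, 72 mm across, 85 mm high, origin under its centre
There are look-alikes about, which are no part of the job. Leave any pink look-alike of the wad_table alone. Leave any purple look-alike of the mug alone.

How it is judged (in metres and radians):
At the end, for the whole second after the job is handed in: Both wads lie in the bin, below its rim. The mug stands on the bar: upright within 3 deg, at rest, within 12 mm of the centre line and 20 mm of the free foot's middle; its handle points to the far side, within 17 deg of the displayed mug's, which moved under 15 mm (x of wad_bar_mid in the frame of bin between -0.071 and 0.071 m and y of wad_bar_mid in the frame of bin between -0.071 and 0.071 m and z of each of wad_bar_mid, wad_table_mid in the frame of bin below 0.12 m and linear speed of each of wad_bar, wad_table below 0.03 m/s and x of wad_table_mid in the frame of bin between -0.071 and 0.071 m and y of wad_table_mid in the frame of bin between -0.071 and 0.071 m and x of mug in the frame of bar between -0.012 and 0.012 m and z of mug in the frame of bar between 0.094 and 0.106 m and ((y of mug in the frame of bar between 0.065 and 0.105 m and y of shown_mug in the frame of bar below 0 m) or (y of mug in the frame of bar between -0.105 and -0.065 m and y of shown_mug in the frame of bar above 0 m)) and angle between each of mug, shown_mug's own z axis and vertical below 0.06 rad and linear speed of mug below 0.02 m/s and angular speed of mug below 0.2 rad/s and angle between the x axis of mug and the x axis of shown_mug, either way round below 0.3 rad and x of mug_handle in the frame of bar above 0.015 m and distance of shown_mug from where it was at the start of the episode below 0.015 m); the robot touches nothing.
It fails at once if the loose mug falls: it moves faster than 0.5 m/s while the fingers do not touch it (linear speed of mug above 0.5 m/s and contact force between the fingers and mug below 0.05 N).
It fails at once if the loose mug is tipped more than 45 degrees (angle between mug's own z axis and vertical above 0.785 rad).
It fails at once if the displayed mug is shifted more than 15 mm (distance of shown_mug from where it was at the start of the episode above 0.015 m).
It fails at once if a bystander (spoon, brush, sugar pot, tumbler) is shifted more than 30 mm (distance of any of spoon, brush, sugar_pot, tumbler from where it was at the start of the episode above 0.03 m).
It also fails if it takes over 72 s, if anything falls off the work surface, if the arm or the gripper's body presses on something with over 40 N, if the wrist force passes 120 N, or if a joint passes its speed limit or range.

## Working session

There is one attempt and no reset: what is moved stays moved. The work goes in short steps, Python scripts to look and compute and a tool call to move; the robot and the scene stay as the last step left them, time stands still between calls to the robot, and variables do not carry over. Pictures are saved under pics/ and viewed, about 8 in all and at most 12, crops included, and the job is handed in when it is done.

Besides the shell and the picture viewer there is one more tool, called in YAML: its name, and indented under it one key for each argument. servo_tool: Moves the arm, as the interface text tells. Its arguments: {"type":"object","properties":{"motion":{"type":"array"}},"required":["motion"]}

```bash
mkdir -p pics
cat > h.py <<'E'
import numpy as np, cv2
from station import ctrl, capture, ticket, recognise, cut_out, mark_of
from scipy.spatial.transform import Rotation as R
def save(c,n,crop=None,s=1):
    im=c["color"][:,:,::-1]
    if crop: r0,r1,c0,c1=crop; im=im[r0:r1,c0:c1]
    cv2.imwrite("pics/"+n,cv2.resize(im,None,fx=s,fy=s,interpolation=cv2.INTER_CUBIC))
def pose(s=None):
    s=s or ctrl.sense(); q=s["orientation"]; T=np.eye(4)
    T[:3,:3]=R.from_quat([q[1],q[2],q[3],q[0]]).as_matrix(); T[:3,3]=s["ee_pos"]; return T
def camT(c,T=None):
    return np.linalg.inv(np.array(c["extrinsics"])) if "extrinsics" in c else T@np.array(c["T_tool_cam"])
def ray(c,px,T=None):
    M=camT(c,T); r,k=px
    d=np.array([(k-c["cx"])/c["fx"],-(r-c["cy"])/c["fy"],-1.])
    return M[:3,3],M[:3,:3]@d
def atz(c,px,z,T=None):
    o,d=ray(c,px,T); return o+d*(z-o[2])/d[2]
def proj(c,p,T=None):
    q=np.linalg.inv(camT(c,T))@np.append(p,1); return np.array([c["cy"]-c["fy"]*q[1]/-q[2],c["cx"]+c["fx"]*q[0]/-q[2]])
E
python3 - <<'E'
from h import *
s=ctrl.sense(); print(s, ctrl.tcp_to_grasp); print(pose())
for n in("scene","top"):
    c=capture(n); save(c,n+"0.png"); print(n,[k for k in c],c["fx"],c["cx"],c["cy"],camT(c)[:3,3].round())
    for o,z in [("bar",0),("foot_a",100),("foot_b",100),("mug",0),("mug_handle",70),("shown_mug",100),("wad_bar_mid",128),("wad_table_mid",28),("bin",0),("spoon",0),("brush",0),("sugar_pot",0),("tumbler",0)]:
        print(o,[(np.round(d["location"]).tolist(),round(d["score"],2),atz(c,d["location"],z)[:2].round().tolist()) for d in mark_of(n,o)])
E
```

```text
{'t': 0.0, 'q': array([-1.22548167e+00,  4.94173696e-01,  1.34613532e+00,  8.62443410e-06,
        1.30250915e+00, -9.54664554e-02]), 'joint_velocities': array([ 0.00024504, -0.00173517, -0.00037615, -0.00022027,  0.0008444 ,
        0.00056916]), 'effort': array([ 2.39933463e-03, -8.82146788e+01, -3.83869600e+01,  1.07627221e-05,
        1.00588636e-02, -1.64706768e-05]), 'ee_pos': array([ 266.54425937, -564.87731308,  206.4047551 ]), 'orientation': array([-6.08503305e-04,  9.75812211e-01,  2.18609592e-01, -7.22247497e-05]), 'ft_force': array([ 0.64768701, -0.12766842, -0.45540831]), 'torque': array([ 0.00069493, -0.04930743, -0.02134623]), 'grip_width': 85.32407117900135} -18.700000000000003
[[ 9.04419682e-01  4.26643730e-01 -4.07004904e-04  2.66544259e+02]
 [ 4.26643906e-01 -9.04418952e-01  1.15599186e-03 -5.64877313e+02]
 [ 1.25093733e-04 -1.21914796e-03 -9.99999249e-01  2.06404755e+02]
 [ 0.00000000e+00  0.00000000e+00  0.00000000e+00  1.00000000e+00]]
scene ['color', 'fx', 'fy', 'cx', 'cy', 'extrinsics'] 443.6005320966196 320.63510382000476 194.9092093724736 [1088.  340.  830.]
[... 1546 characters left out ...]
-229.0])]
mug_handle [([269.0, 440.0], 0.81, [321.0, -284.0]), ([182.0, 430.0], 0.58, [536.0, -265.0])]
shown_mug [([136.0, 307.0], 0.67, [648.0, 41.0])]
wad_bar_mid []
wad_table_mid [([219.0, 307.0], 0.9, [444.0, 46.0]), ([277.0, 248.0], 0.86, [294.0, 201.0]), ([260.0, 340.0], 0.63, [337.0, -40.0])]
bin [([224.0, 215.0], 0.96, [432.0, 297.0])]
spoon [([235.0, 272.0], 0.58, [402.0, 144.0])]
brush [([230.0, 378.0], 0.92, [415.0, -142.0])]
sugar_pot [([117.0, 205.0], 0.94, [725.0, 329.0]), ([218.0, 307.0], 0.71, [448.0, 47.0]), ([146.0, 372.0], 0.62, [642.0, -129.0]), ([215.0, 308.0], 0.34, [455.0, 46.0])]
tumbler [([127.0, 443.0], 0.68, [692.0, -320.0]), ([134.0, 306.0], 0.22, [677.0, 50.0])]
```

View pics/scene0.png

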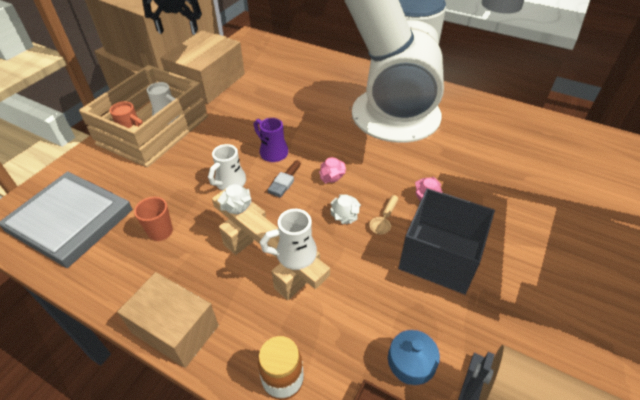

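View pics/top0.png

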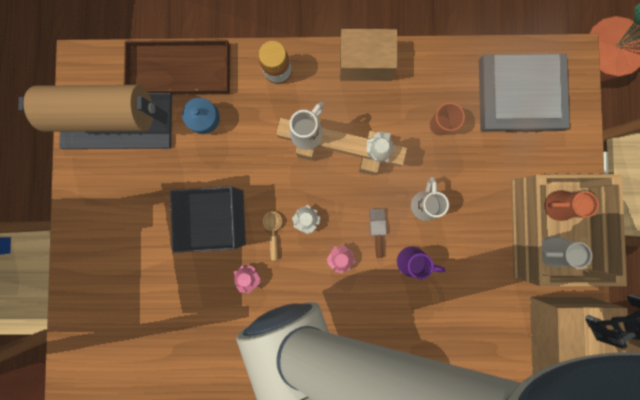

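The white loose mug shows at scene (182,230) / top (201,426). The purple one, at scene (150,273) / top (259,411), is the look-alike. The mug at scene (250,295) is the one on display.

The white table wad is at scene (208,346) / top (219,307). The pink ones, at scene (170,333) and (190,428), are look-alikes. The bar wad is at scene (198,235) / top (147,380). The bin is at top (218,208). I'll check these choices in one crop and refine the positions from both cameras.

Run:
```python
from h import *
C={n:capture(n) for n in("scene","top")}
save(C["top"],"crop.png",(90,300,180,460),2.8)
t=C["top"]
for n in C:
    for o in("wad_bar","wad_table","mug","shown_mug","bar","bin"):
        for d in cut_out(n,o)[:3]:
            m=d["pixels"].astype(np.uint8); rr,cc=np.nonzero(m); col=C[n]["color"][m>0].mean(0).round()
            print(n,o,round(d["score"],2),np.round(d["location"]).tolist(),m.sum(),(rr.min(),rr.max(),cc.min(),cc.max()),col)
            if n=="top" and o=="bar":
                z=100
                pts=np.array([atz(t,p,z)[:2] for p in zip(rr,cc)],np.float32)
                print("rect",cv2.minAreaRect(pts)); cv2.imwrite("pics/barmask.png",m*255)
```

```text
scene wad_bar 0.85 [199.0, 233.0] 676 (np.int64(185), np.int64(212), np.int64(219), np.int64(250)) [217. 218. 208.]
scene wad_table 0.8 [206.0, 344.0] 648 (np.int64(194), np.int64(223), np.int64(331), np.int64(360)) [214. 213. 202.]
scene wad_table 0.77 [184.0, 423.0] 356 (np.int64(176), np.int64(199), np.int64(415), np.int64(440)) [214. 133. 155.]
scene mug 0.91 [171.0, 226.0] 1180 (np.int64(144), np.int64(188), np.int64(208), np.int64(244)) [199. 198. 186.]
scene mug 0.63 [137.0, 272.0] 1157 (np.int64(117), np.int64(161), np.int64(253), np.int64(287)) [ 90.  46. 113.]
scene shown_mug 0.64 [240.0, 292.0] 2226 (np.int64(208), np.int64(268), np.int64(260), np.int64(316)) [193. 191. 180.]
scene bar 0.95 [238.0, 262.0] 3213 (np.int64(189), np.int64(298), np.int64(212), np.int64(329)) [184. 155. 110.]
scene bin 0.89 [242.0, 445.0] 6745 (np.int64(188), np.int64(293), np.int64(398), np.int64(494)) [49. 50. 52.]
scene bin 0.47 [239.0, 260.0] 3256 (np.int64(193), np.int64(298), np.int64(212), np.int64(329)) [184. 155. 110.]
top wad_bar 0.63 [147.0, 382.0] 604 (np.int64(132), np.int64(161), n
[... 449 characters left out ...]
4(218), np.int64(411), np.int64(448)) [157. 148. 134.]
top mug 0.75 [261.0, 415.0] 979 (np.int64(246), np.int64(278), np.int64(397), np.int64(443)) [83. 47. 95.]
top bar 0.81 [148.0, 344.0] 1826 (np.int64(119), np.int64(174), np.int64(276), np.int64(404)) [174. 138.  95.]
rect ((625.6552124023438, -36.77128601074219), (315.9730224609375, 104.22535705566406), 76.86359405517578)
top bar 0.75 [113.0, 200.0] 982 (np.int64(99), np.int64(133), np.int64(183), np.int64(218)) [ 66.  95. 116.]
rect ((700.8587036132812, 305.3169860839844), (89.9204330444336, 82.32510375976562), 64.03135681152344)
top bin 0.69 [221.0, 207.0] 4609 (np.int64(185), np.int64(252), np.int64(170), np.int64(245)) [51. 52. 52.]
```

View pics/crop.png

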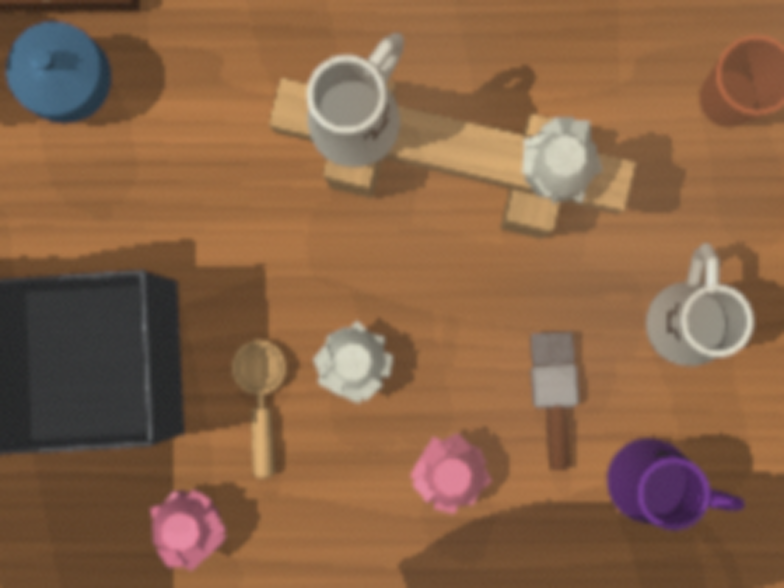

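The crop shows the white table wad at crop (353,362), the bar wad at (562,160), the displayed mug's rim at (348,95), and the white loose mug's rim at (717,320) with its handle at (706,250). The pink wads and the purple mug are clearly separate. Next I'll turn these into positions.

Run:
```python
from h import *
t=capture("top")
P=lambda x,y,z:atz(t,(90+(y-.9)/2.8,180+(x-.9)/2.8),z)[:2].round(1)
for n,a in dict(LT=(282,80,100),LB=(272,127,100),RT=(633,162,100),RB=(622,210,100),mugrim=(716,320,100),mughandle=(706,250,75),shownrim=(348,95,200),shownh=(395,42,175),wadt=(353,362,40),wadb=(562,160,140),
  binTR=(146,272,120),binBR=(152,443,120)).items(): print(n,P(*a))
s=capture("scene")
# bin rim left edges from mask extents (top)
m=cut_out("top","bin")[0]["pixels"]; rr,cc=np.nonzero(m)
print(atz(t,(221,cc.min()),120)[:2],atz(t,(rr.min(),200),120)[:2],atz(t,(rr.max(),200),120)[:2])
# triangulate the wads
for o in("wad_bar","wad_table"):
    col=[]
    for n,c in(("scene",s),("top",t)):
        for d in cut_out(n,o):
            k=c["color"][d["pixels"]].mean(0)
            if k[0]-k[1]<30: col.append((c,d["location"]));break
    A=[];b=[]
    for c,px in col:
        o_,d=ray(c,px); d/=np.linalg.norm(d); Q=np.eye(3)-np.outer(d,d); A.append(Q); b.append(Q@o_)
    print(o,np.linalg.solve(sum(A),sum(b)).round(1))
```

```text
LT [693.1 107.6]
LB [651.5 116.2]
RT [ 618.6 -198.7]
RB [ 576.7 -188.6]
mugrim [ 481.  -268.1]
mughandle [ 544.  -267.5]
shownrim [654.   42.6]
shownh [703.2   6.4]
wadt [445.  49.]
wadb [ 613.2 -131.5]
binTR [522.8 220.7]
binBR [377.7 214.1]
[441.59297694 368.07506768] [522.65142041 297.18404074] [368.03135749 295.00362974]
wad_bar [ 618.1 -135.8  130.5]
wad_table [448.2  56.   35.1]
```

Bar: centre (635,-41), yaw -0.24, measured about 315 x 42.5, which fits 320 x 44. That puts foot_b, the free foot, at (615,-123.5). The displayed mug is at (654,43) with its handle yaw at about -0.63. The loose mug is at (481,-268) with handle yaw about 0. First move: above the table wad, with tool x turned to world x.

servo_tool:
  motion:
    - {"xyz":[62,-70,0],"rotation":[0,0,0.06],"grip":1}
    - {"xyz":[106,-120,0],"rotation":[0,0,0.15],"grip":1}
    - {"xyz":[150,-170,0],"rotation":[0,0,0.25],"grip":1}
    - {"xyz":[190,-215,0],"rotation":[0,0,0.35],"grip":1}
    - {"xyz":[230,-260,0],"rotation":[0,0,0.441],"grip":1}
    - {"xyz":[270,-305,0],"rotation":[0,0,0.441],"grip":1}
    - {"xyz":[310,-350,0],"rotation":[0,0,0.441],"grip":1}
    - {"xyz":[425,-481,0],"rotation":[0,0,0.441],"grip":1}
    - {"xyz":[425,-481,0],"rotation":[0,0,0.441],"grip":1}
    - {"xyz":[425,-481,0],"rotation":[0,0,0.441],"grip":1}

```text
t: 3.7
ee_pos: [441.6, 37.0, 207.3]
orientation: [0.0, 1.0, -0.0, 0.0]
ft_force: [1.8, -1.3, 0.4]
grip_width: 85.5
```

Run:
```python
from h import *
T=pose(); c=capture("wrist"); save(c,"w1.png"); print(T.round(3)); print(camT(c,T).round(2))
for d in cut_out("wrist","wad_table")[:3]:
    print(d["score"],d["location"],c["color"][d["pixels"]].mean(0).round(),atz(c,d["location"],28,T).round(1))
    p=[int(v) for k in np.nonzero(d["pixels"]) for v in(k.min(),k.max())]; print(p)
for d in mark_of("wrist","wad_table_mid")[:3]: print(d["score"],d["location"],atz(c,d["location"],28,T).round(1))
```

```text
[[ 1.00000e+00 -0.00000e+00  1.00000e-03  4.41607e+02]
 [-0.00000e+00 -1.00000e+00 -0.00000e+00  3.69630e+01]
 [ 1.00000e-03  0.00000e+00 -1.00000e+00  2.07313e+02]
 [ 0.00000e+00  0.00000e+00  0.00000e+00  1.00000e+00]]
[[ 0.0000e+00  9.6000e-01  2.9000e-01  5.1592e+02]
 [-1.0000e+00 -0.0000e+00  0.0000e+00  3.6980e+01]
 [ 0.0000e+00 -2.9000e-01  9.6000e-01  3.7502e+02]
 [ 0.0000e+00  0.0000e+00  0.0000e+00  1.0000e+00]]
0.86 [276.8, 182.4] [166. 110. 125.] [308.2 221.4  28. ]
[259, 295, 171, 205]
0.61 [172.6, 314.0] [202. 200. 191.] [447.9  46.2  28. ]
[142, 206, 282, 343]
0.76 [176.1, 312.8] [443.7  47.7  28. ]
0.7 [251.6, 384.3] [344.8 -43.5  28. ]
0.62 [289.0, 195.1] [289.7 206.9  28. ]
```

View pics/w1.png

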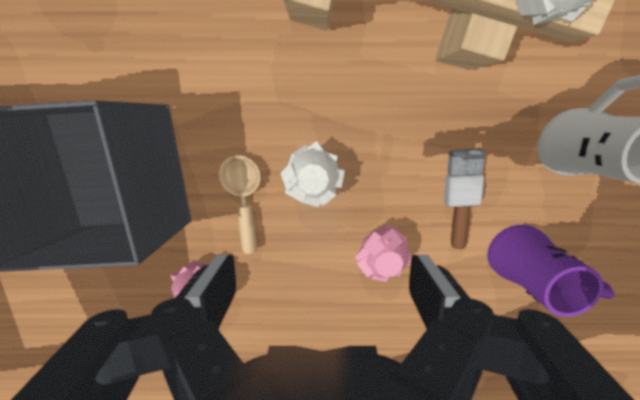

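The wrist view shows the white wad at pixel (176,313), world (446,48), with the pink ones well off to the side. Descend and grip.

servo_tool:
  motion:
    - {"xyz":[4,-11,50],"rotation":[0,0,0],"grip":1}
    - {"xyz":[4,-11,100],"rotation":[0,0,0],"grip":1}
    - {"xyz":[4,-11,150],"rotation":[0,0,0],"grip":1}
    - {"xyz":[4,-11,185],"rotation":[0,0,0],"grip":1}
    - {"xyz":[4,-11,203],"rotation":[0,0,0],"grip":1}
    - {"xyz":[4,-11,203],"rotation":[0,0,0],"grip":1}
    - {"xyz":[4,-11,203],"rotation":[0,0,0],"grip":0}
    - {"xyz":[4,-11,203],"rotation":[0,0,0],"grip":0}
    - {"xyz":[4,-11,203],"rotation":[0,0,0],"grip":0}
    - {"xyz":[4,-11,203],"rotation":[0,0,0],"grip":0}

```text
t: 5.1
ee_pos: [445.9, 45.5, 5.8]
orientation: [0.0, 1.0, -0.0, 0.001]
ft_force: [-4.4, -5.1, 27.7]
grip_width: 57.7
```

servo_tool:
  motion:
    - {"xyz":[0,0,-50],"rotation":[0,0,0],"grip":0}
    - {"xyz":[0,0,-100],"rotation":[0,0,0],"grip":0}
    - {"xyz":[-5,-30,-145],"rotation":[0,0,0],"grip":0}
    - {"xyz":[-10,-85,-150],"rotation":[0,0,0],"grip":0}
    - {"xyz":[-20,-140,-150],"rotation":[0,0,0],"grip":0}
    - {"xyz":[-21,-195,-150],"rotation":[0,0,0],"grip":0}
    - {"xyz":[-21,-246,-150],"rotation":[0,0,0],"grip":0}
    - {"xyz":[-21,-246,-135],"rotation":[0,0,0],"grip":0}
    - {"xyz":[-21,-246,-130],"rotation":[0,0,0],"grip":0}
    - {"xyz":[-21,-246,-130],"rotation":[0,0,0],"grip":0}

```text
t: 6.35
ee_pos: [424.0, 290.8, 134.0]
orientation: [0.0, 1.0, -0.001, -0.0]
ft_force: [0.7, 0.6, -0.1]
grip_width: 57.2
```

servo_tool:
  motion:
    - {"xyz":[0,0,0],"rotation":[0,0,0],"grip":1}
    - {"xyz":[0,0,0],"rotation":[0,0,0],"grip":1}
    - {"xyz":[0,0,0],"rotation":[0,0,0],"grip":1}
    - {"xyz":[0,0,-50],"rotation":[0,0,0],"grip":1}
    - {"xyz":[20,40,-90],"rotation":[0,0,0],"grip":1}
    - {"xyz":[45,95,-126],"rotation":[0,0,0],"grip":1}
    - {"xyz":[70,150,-126],"rotation":[0,0,0],"grip":1}
    - {"xyz":[95,210,-126],"rotation":[0,0,0],"grip":1}
    - {"xyz":[120,268,-126],"rotation":[0,0,0],"grip":1}
    - {"xyz":[145,325,-126],"rotation":[0,0,0],"grip":1}

```text
t: 7.6
ee_pos: [566.6, -28.2, 260.2]
orientation: [-0.0, 1.0, -0.0, 0.0]
ft_force: [1.5, 0.5, -0.6]
grip_width: 85.6
```

servo_tool:
  motion:
    - {"xyz":[23,50,0],"rotation":[0,0,0],"grip":1}
    - {"xyz":[43,98,0],"rotation":[0,0,0],"grip":1}
    - {"xyz":[43,98,0],"rotation":[0,0,0],"grip":1}
    - {"xyz":[43,98,0],"rotation":[0,0,0],"grip":1}
    - {"xyz":[43,98,0],"rotation":[0,0,0],"grip":1}
    - {"xyz":[43,98,0],"rotation":[0,0,0],"grip":1}
    - {"xyz":[43,98,0],"rotation":[0,0,0],"grip":1}
    - {"xyz":[43,98,0],"rotation":[0,0,0],"grip":1}
    - {"xyz":[43,98,0],"rotation":[0,0,0],"grip":1}
    - {"xyz":[43,98,0],"rotation":[0,0,0],"grip":1}

```text
t: 8.85
ee_pos: [609.1, -124.2, 260.0]
orientation: [-0.0, 1.0, -0.0, -0.0]
ft_force: [-0.3, 0.5, 0.2]
grip_width: 84.9
```

Run:
```python
from h import *
T=pose(); c=capture("wrist"); save(c,"w2.png"); print(T[:3,3])
for d in cut_out("wrist","wad_bar")[:2]:
    print(d["score"],d["location"],c["color"][d["pixels"]].mean(0).round(),atz(c,d["location"],128,T).round(1),[int(v) for k in np.nonzero(d["pixels"]) for v in(k.min(),k.max())])
for d in mark_of("wrist","wad_bar_mid")[:2]: print(d["score"],d["location"],atz(c,d["location"],128,T).round(1))
print([atz(c,d["location"],100,T).round(1) for d in mark_of("wrist","foot_b")])
t=capture("top"); print([ (d["location"],t["color"][d["pixels"]].mean(0).round()) for d in cut_out("top","wad_table")])
```

```text
[ 609.05046501 -124.15232394  259.96466427]
0.78 [180.5, 331.9] [190. 188. 179.] [ 616.2 -134.6  128. ] [149, 212, 298, 365]
0.71 [183.8, 327.9] [ 612.7 -130.5  128. ]
0.34 [102.1, 459.4] [ 692.9 -255.9  128. ]
[]
[([229.1, 211.0], array([107., 107.,  98.])), ([276.3, 246.3], array([162.,  94., 109.])), ([147.7, 334.1], array([144., 117.,  84.]))]
```

View pics/w2.png

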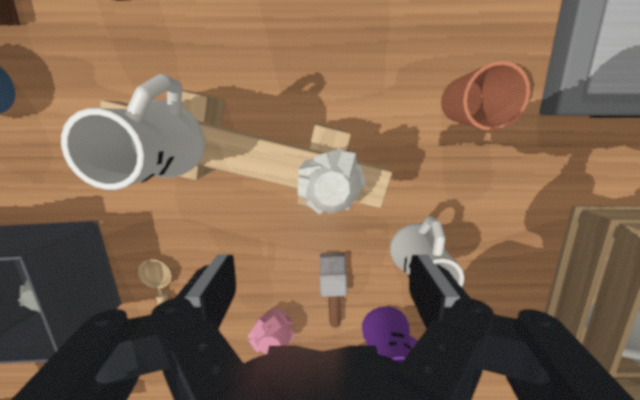

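The table wad is now in the bin, visible at left (295,25). The bar wad is at pixel (182,330), world (614,-132). Grip it with TCP at z = 108.

servo_tool:
  motion:
    - {"xyz":[5,8,40],"rotation":[0,0,0],"grip":1}
    - {"xyz":[5,8,90],"rotation":[0,0,0],"grip":1}
    - {"xyz":[5,8,130],"rotation":[0,0,0],"grip":1}
    - {"xyz":[5,8,152],"rotation":[0,0,0],"grip":1}
    - {"xyz":[5,8,152],"rotation":[0,0,0],"grip":1}
    - {"xyz":[5,8,152],"rotation":[0,0,0],"grip":1}
    - {"xyz":[5,8,152],"rotation":[0,0,0],"grip":0}
    - {"xyz":[5,8,152],"rotation":[0,0,0],"grip":0}
    - {"xyz":[5,8,152],"rotation":[0,0,0],"grip":0}
    - {"xyz":[5,8,152],"rotation":[0,0,0],"grip":0}

```text
t: 10.4
ee_pos: [614.8, -132.6, 109.8]
orientation: [0.001, 1.0, -0.0, 0.001]
ft_force: [-4.1, -0.4, 16.0]
grip_width: 53.7
```

servo_tool:
  motion:
    - {"xyz":[0,0,-40],"rotation":[0,0,0],"grip":0}
    - {"xyz":[-10,0,-80],"rotation":[0,0,0],"grip":0}
    - {"xyz":[-35,-45,-90],"rotation":[0,0,0],"grip":0}
    - {"xyz":[-70,-92,-90],"rotation":[0,0,0],"grip":0}
    - {"xyz":[-95,-145,-90],"rotation":[0,0,0],"grip":0}
    - {"xyz":[-110,-200,-90],"rotation":[0,0,0],"grip":0}
    - {"xyz":[-120,-255,-80],"rotation":[0,0,0],"grip":0}
    - {"xyz":[-130,-310,-60],"rotation":[0,0,0],"grip":0}
    - {"xyz":[-138,-365,-40],"rotation":[0,0,0],"grip":0}
    - {"xyz":[-140,-415,-28],"rotation":[0,0,0],"grip":0}

```text
t: 11.65
ee_pos: [473.4, 284.8, 135.8]
orientation: [-0.0, 1.0, 0.0, 0.0]
ft_force: [0.6, -0.4, 0.3]
grip_width: -0.2
```

servo_tool:
  motion:
    - {"xyz":[0,-10,0],"rotation":[0,0,0],"grip":0}
    - {"xyz":[0,-10,0],"rotation":[0,0,0],"grip":0}
    - {"xyz":[0,-10,0],"rotation":[0,0,0],"grip":1}
    - {"xyz":[0,-10,0],"rotation":[0,0,0],"grip":1}
    - {"xyz":[0,-10,0],"rotation":[0,0,0],"grip":1}
    - {"xyz":[0,0,-50],"rotation":[0,0,0],"grip":1}
    - {"xyz":[0,30,-95],"rotation":[0,0,0],"grip":1}
    - {"xyz":[0,90,-95],"rotation":[0,0,0],"grip":1}
    - {"xyz":[0,150,-95],"rotation":[0,0,0],"grip":1}
    - {"xyz":[0,210,-95],"rotation":[0,0,0],"grip":1}

```text
t: 12.9
ee_pos: [473.8, 70.9, 231.3]
orientation: [0.0, 1.0, -0.0, 0.0]
ft_force: [0.7, -0.2, -0.1]
grip_width: 85.5
```

The wad was lost on the way: the grip width read -0.2. I'll look for it.

Run:
```python
from h import *
t=capture("top"); save(t,"top2.png",(60,320,150,470),2.4)
for d in cut_out("top","wad_bar"): print(d["score"],d["location"],t["color"][d["pixels"]].mean(0).round(),atz(t,d["location"],28).round())
```

```text
0.9 [146.9, 380.4] [161. 156. 140.] [ 634. -147.   28.]
0.73 [144.7, 351.0] [162. 130.  90.] [640. -70.  28.]
```

View pics/top2.png

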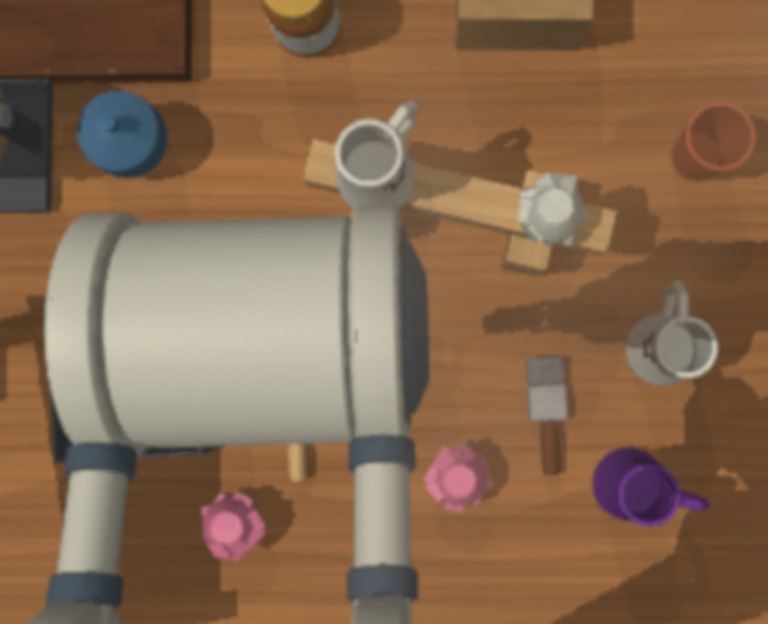

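The wad is still standing on the bar at its old place, top pixel (147,380). The pads were above its widest part, so it slid out. I'll turn the jaws across the bar so the fingers can straddle the beam and grip lower.

servo_tool:
  motion:
    - {"xyz":[20,30,0],"rotation":[0,0,-0.18],"grip":1}
    - {"xyz":[40,60,0],"rotation":[0,0,-0.36],"grip":1}
    - {"xyz":[60,90,0],"rotation":[0,0,-0.54],"grip":1}
    - {"xyz":[80,120,0],"rotation":[0,0,-0.72],"grip":1}
    - {"xyz":[100,150,0],"rotation":[0,0,-0.9],"grip":1}
    - {"xyz":[120,175,0],"rotation":[0,0,-1.08],"grip":1}
    - {"xyz":[140,202,0],"rotation":[0,0,-1.26],"grip":1}
    - {"xyz":[140,202,0],"rotation":[0,0,-1.33],"grip":1}
    - {"xyz":[140,202,0],"rotation":[0,0,-1.33],"grip":1}
    - {"xyz":[140,202,0],"rotation":[0,0,-1.33],"grip":1}

```text
t: 14.25
ee_pos: [613.9, -128.7, 231.0]
orientation: [-0.0, 0.787, 0.616, -0.0]
ft_force: [-0.3, 0.7, -0.4]
grip_width: 85.3
```

Run:
```python
from h import *
T=pose(); c=capture("wrist"); print(T.round(3))
t=None
W=[]
for d in cut_out("wrist","wad_bar")[:2]:
    print(d["score"],d["location"],c["color"][d["pixels"]].mean(0).round(),atz(c,d["location"],128,T).round(1))
for d in mark_of("wrist","wad_bar_mid")[:2]:
    p=atz(c,d["location"],128,T); print(d["score"],d["location"],p.round(1), "tool shift",(T[:3,:3].T@(p-T[:3,3])).round(1))
t=capture("top")
for d in mark_of("top","wad_bar_mid")[:3]: print("top",d["score"],d["location"],atz(t,d["location"],128).round(1))
```

```text
[[ 2.40000e-01  9.71000e-01 -0.00000e+00  6.13872e+02]
 [ 9.71000e-01 -2.40000e-01  0.00000e+00 -1.28742e+02]
 [ 0.00000e+00 -0.00000e+00 -1.00000e+00  2.31035e+02]
 [ 0.00000e+00  0.00000e+00  0.00000e+00  1.00000e+00]]
0.9 [198.6, 328.8] [193. 192. 182.] [ 619.2 -134.4  128. ]
0.97 [197.7, 323.6] [ 614.7 -132.3  128. ] tool shift [ -3.3   1.6 103. ]
top 0.57 [228.3, 215.5] [424.3 256.2 128. ]
```

servo_tool:
  motion:
    - {"xyz":[-3,2,40],"rotation":[0,0,0],"grip":1}
    - {"xyz":[-3,2,80],"rotation":[0,0,0],"grip":1}
    - {"xyz":[-3,2,120],"rotation":[0,0,0],"grip":1}
    - {"xyz":[-3,2,138],"rotation":[0,0,0],"grip":1}
    - {"xyz":[-3,2,138],"rotation":[0,0,0],"grip":1}
    - {"xyz":[-3,2,138],"rotation":[0,0,0],"grip":0}
    - {"xyz":[-3,2,138],"rotation":[0,0,0],"grip":0}
    - {"xyz":[-3,2,138],"rotation":[0,0,0],"grip":0}
    - {"xyz":[-3,2,138],"rotation":[0,0,0],"grip":0}
    - {"xyz":[-3,2,138],"rotation":[0,0,0],"grip":0}

```text
t: 15.75
ee_pos: [616.3, -132.8, 95.2]
orientation: [0.001, 0.787, 0.617, 0.001]
ft_force: [-2.9, 1.0, 11.6]
grip_width: 59.1
```

servo_tool:
  motion:
    - {"xyz":[0,0,-15],"rotation":[0,0,0],"grip":0}
    - {"xyz":[0,0,-30],"rotation":[0,0,0],"grip":0}
    - {"xyz":[0,0,-50],"rotation":[0,0,0],"grip":0}
    - {"xyz":[0,0,-75],"rotation":[0,0,0],"grip":0}
    - {"xyz":[0,0,-100],"rotation":[0,0,0],"grip":0}
    - {"xyz":[0,0,-125],"rotation":[0,0,0],"grip":0}
    - {"xyz":[0,-20,-135],"rotation":[0,0,0],"grip":0}
    - {"xyz":[0,-40,-135],"rotation":[0,0,0],"grip":0}
    - {"xyz":[0,-70,-135],"rotation":[0,0,0],"grip":0}
    - {"xyz":[0,-100,-135],"rotation":[0,0,0],"grip":0}

```text
t: 17.0
ee_pos: [517.5, -108.5, 229.2]
orientation: [0.001, 0.787, 0.617, 0.0]
ft_force: [-0.1, -0.4, 0.3]
grip_width: 58.9
```

servo_tool:
  motion:
    - {"xyz":[40,-14,0],"rotation":[0,0,0],"grip":0}
    - {"xyz":[85,-30,0],"rotation":[0,0,0],"grip":0}
    - {"xyz":[135,-48,0],"rotation":[0,0,0],"grip":0}
    - {"xyz":[185,-67,0],"rotation":[0,0,0],"grip":0}
    - {"xyz":[235,-85,0],"rotation":[0,0,0],"grip":0}
    - {"xyz":[285,-103,10],"rotation":[0,0,0],"grip":0}
    - {"xyz":[335,-121,30],"rotation":[0,0,0],"grip":0}
    - {"xyz":[379,-137,60],"rotation":[0,0,0],"grip":0}
    - {"xyz":[379,-137,94],"rotation":[0,0,0],"grip":0}
    - {"xyz":[379,-137,94],"rotation":[0,0,0],"grip":0}

```text
t: 18.25
ee_pos: [474.4, 291.9, 133.2]
orientation: [-0.0, 0.787, 0.617, -0.002]
ft_force: [-0.1, -0.5, -0.3]
grip_width: 59.3
```

servo_tool:
  motion:
    - {"xyz":[0,0,0],"rotation":[0,0,0],"grip":1}
    - {"xyz":[0,0,0],"rotation":[0,0,0],"grip":1}
    - {"xyz":[0,0,0],"rotation":[0,0,0],"grip":1}
    - {"xyz":[0,0,-50],"rotation":[0,0,0],"grip":1}
    - {"xyz":[-30,8,-100],"rotation":[0,0,0.1],"grip":1}
    - {"xyz":[-80,20,-117],"rotation":[0,0,0.28],"grip":1}
    - {"xyz":[-135,34,-117],"rotation":[0,0,0.46],"grip":1}
    - {"xyz":[-190,47,-117],"rotation":[0,0,0.64],"grip":1}
    - {"xyz":[-245,61,-117],"rotation":[0,0,0.82],"grip":1}
    - {"xyz":[-300,74,-117],"rotation":[0,0,1.0],"grip":1}

```text
t: 19.5
ee_pos: [475.7, -18.9, 251.6]
orientation: [0.0, 0.987, 0.161, 0.001]
ft_force: [0.7, 0.2, -1.1]
grip_width: 85.7
```

Run:
```python
from h import *
T=pose(); print(T.round(3)); g=np.array([475,-268,250])
print("shift",(T[:3,:3].T@(g-T[:3,3])).round(1),"yaw",np.arctan2(T[1,0],T[0,0]))
```

```text
[[ 9.48000e-01  3.18000e-01  1.00000e-03  4.75698e+02]
 [ 3.18000e-01 -9.48000e-01 -0.00000e+00 -1.88670e+01]
 [ 1.00000e-03  1.00000e-03 -1.00000e+00  2.51647e+02]
 [ 0.00000e+00  0.00000e+00  0.00000e+00  1.00000e+00]]
shift [-79.9 236.    1.7] yaw 0.3236482197145787
```

servo_tool:
  motion:
    - {"xyz":[-16,50,0],"rotation":[0,0,0.1],"grip":1}
    - {"xyz":[-33,100,0],"rotation":[0,0,0.2],"grip":1}
    - {"xyz":[-51,150,0],"rotation":[0,0,0.32],"grip":1}
    - {"xyz":[-67,200,0],"rotation":[0,0,0.32],"grip":1}
    - {"xyz":[-80,236,0],"rotation":[0,0,0.32],"grip":1}
    - {"xyz":[-80,236,0],"rotation":[0,0,0.32],"grip":1}
    - {"xyz":[-80,236,0],"rotation":[0,0,0.32],"grip":1}
    - {"xyz":[-80,236,0],"rotation":[0,0,0.32],"grip":1}
    - {"xyz":[-80,236,0],"rotation":[0,0,0.32],"grip":1}
    - {"xyz":[-80,236,0],"rotation":[0,0,0.32],"grip":1}

```text
t: 20.75
ee_pos: [476.7, -265.6, 251.1]
orientation: [0.0, 1.0, 0.005, 0.0]
ft_force: [-0.5, 0.2, -0.5]
grip_width: 85.6
```

Run:
```python
from h import *
T=pose(); c=capture("wrist"); print(T.round(3)); save(c,"w3.png")
t=capture("top"); save(t,"t3.png")
for n,k,TT in(("wrist",c,T),("top",t,None)):
    for o,z in(("mug",0),("mug_handle",70)):
        for d in mark_of(n,o)[:3]: print(n,o,round(d["score"],2),np.round(d["location"]),atz(k,d["location"],z,TT).round(1))
for o in("wad_table","wad_bar"): print(o,[(np.round(d["location"]),t["color"][d["pixels"]].mean(0).round(), d["pixels"].sum()) for d in cut_out("top",o)])
# compare both pictures in one
a=cv2.imread("pics/w3.png"); b=cv2.resize(cv2.imread("pics/t3.png")[160:280,160:352],(640,400)); cv2.imwrite("pics/w3b.png",cv2.resize(np.vstack([a,b]),(480,600)))
```

```text
[[ 1.00000e+00  1.00000e-02  0.00000e+00  4.76681e+02]
 [ 1.00000e-02 -1.00000e+00 -0.00000e+00 -2.65628e+02]
 [ 0.00000e+00  0.00000e+00 -1.00000e+00  2.51094e+02]
 [ 0.00000e+00  0.00000e+00  0.00000e+00  1.00000e+00]]
wrist mug 0.75 [166. 322.] [ 477.8 -265.9    0. ]
wrist mug 0.64 [258. 298.] [ 331.9 -230.2    0. ]
wrist mug_handle 0.97 [290. 334.] [ 321.8 -283.2   70. ]
wrist mug_handle 0.85 [123. 328.] [ 539.5 -272.6   70. ]
top mug 0.77 [261. 411.] [ 332.4 -229.1    0. ]
top mug 0.58 [204. 424.] [ 485.4 -266.5    0. ]
top mug 0.38 [203. 212.] [489.6 305.2   0. ]
top mug_handle 0.96 [182. 432.] [ 535.6 -269.4   70. ]
top mug_handle 0.6 [270. 437.] [ 317.3 -277.5   70. ]
top mug_handle 0.34 [227. 215.] [424.9 276.   70. ]
wad_table [(array([229., 212.]), array([118., 118., 108.]), np.int64(551)), (array([278., 243.]), array([178., 104., 121.]), np.int64(529)), (array([259., 340.]), array([183., 109., 121.]), np.int64(538))]
wad_bar [(array([201., 210.]), array([115., 115., 105.]), np.int64(492)), (array([223., 380.]), array([136., 120., 107.]), np.int64(492))]
```

View pics/w3b.png

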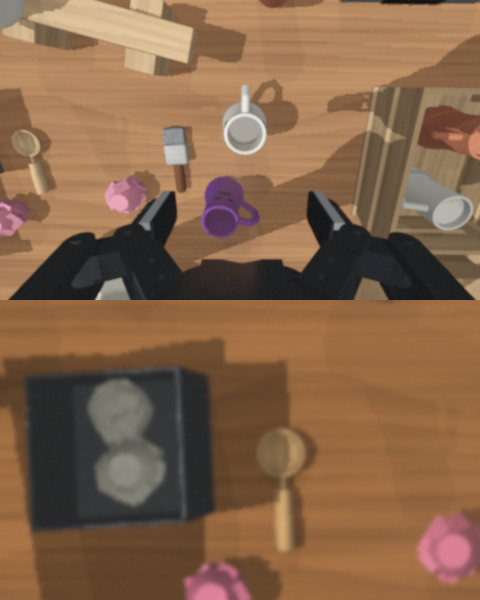

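The top view shows both wads side by side in the bin. The wrist view shows the white mug's rim at about (172,327) with its handle straight ahead. I'll refine the mug's axis and yaw from the rim.

Run:
```python
from h import *
T=pose(); c=capture("wrist")
for d in cut_out("wrist","mug"):
    if c["color"][d["pixels"]].mean(0)[0]<130: continue
    m=d["pixels"]; print(d["score"],d["location"])
    P=np.array([atz(c,p,100,T)[:2] for p in zip(*np.nonzero(m))])
    print("ext",P.min(0),P.max(0)); i=P[:,0].argsort()[-15:]; print("handle tip col @70:",[atz(c,np.array(np.nonzero(m))[:,j],75,T).round(1).tolist() for j in i[-3:]])
    g=cv2.cvtColor(c["color"],cv2.COLOR_RGB2GRAY)
    h=cv2.HoughCircles(cv2.GaussianBlur(g,(3,3),0),cv2.HOUGH_GRADIENT,1,20,param1=80,param2=15,minRadius=22,maxRadius=36)
    if h is not None:
        for x,y,r in h[0]:
            if m[int(y),int(x)]: print("circ",x,y,r,atz(c,(y,x),100,T).round(1))
for p in((172,326.7),): print(atz(c,p,100,T).round(1))
```

```text
0.92 [169.7, 323.1]
ext [ 451.33913104 -301.45588281] [ 551.47118763 -239.10096077]
handle tip col @70: [[550.5, -272.3, 75.0], [550.5, -273.4, 75.0], [551.5, -271.1, 75.0]]
circ 325.5 178.5 28.1 [ 481.8 -270.1  100. ]
[ 489.  -271.3  100. ]
```

Axis (482,-270), handle yaw -0.03. The rim width of 62.4 and handle tip at 69 agree with the given sizes. Grasp the neck with TCP at z = 50.

servo_tool:
  motion:
    - {"xyz":[5,4.5,40],"rotation":[0,0,0.04],"grip":1}
    - {"xyz":[5,4.5,80],"rotation":[0,0,0.04],"grip":1}
    - {"xyz":[5,4.5,110],"rotation":[0,0,0.04],"grip":1}
    - {"xyz":[5,4.5,135],"rotation":[0,0,0.04],"grip":1}
    - {"xyz":[5,4.5,160],"rotation":[0,0,0.04],"grip":1}
    - {"xyz":[5,4.5,185],"rotation":[0,0,0.04],"grip":1}
    - {"xyz":[5,4.5,201],"rotation":[0,0,0.04],"grip":1}
    - {"xyz":[5,4.5,201],"rotation":[0,0,0.04],"grip":1}
    - {"xyz":[5,4.5,201],"rotation":[0,0,0.04],"grip":1}
    - {"xyz":[5,4.5,201],"rotation":[0,0,0.04],"grip":1}

```text
t: 22.5
ee_pos: [482.1, -270.9, 50.8]
orientation: [0.0, 1.0, -0.015, 0.001]
ft_force: [0.0, -0.2, 0.3]
grip_width: 85.4
```

servo_tool:
  motion:
    - {"xyz":[0,0,0],"rotation":[0,0,0],"grip":0.85}
    - {"xyz":[0,0,0],"rotation":[0,0,0],"grip":0.75}
    - {"xyz":[0,0,0],"rotation":[0,0,0],"grip":0.65}
    - {"xyz":[0,0,0],"rotation":[0,0,0],"grip":0.5}
    - {"xyz":[0,0,0],"rotation":[0,0,0],"grip":0}
    - {"xyz":[0,0,0],"rotation":[0,0,0],"grip":0}
    - {"xyz":[0,0,-10],"rotation":[0,0,0],"grip":0}
    - {"xyz":[0,0,-25],"rotation":[0,0,0],"grip":0}
    - {"xyz":[0,0,-45],"rotation":[0,0,0],"grip":0}
    - {"xyz":[0,0,-65],"rotation":[0,0,0],"grip":0}

```text
t: 23.75
ee_pos: [481.7, -270.6, 116.5]
orientation: [0.0, 1.0, -0.015, 0.0]
ft_force: [0.5, -0.3, -2.9]
grip_width: 59.8
```

The mug is held: grip width 59.8 and about 3 N of weight. Next I'll refine the bar and the displayed mug's handle yaw, with the bar now clear.

Run:
```python
from h import *
c=capture("wrist"); T2=np.diag([1.,-1,-1,1]); T2[:3,3]=[609.05,-124.15,259.96]
a=lambda p,z:atz(c,p,z,T2).round(1)
print("w2 shown rim",a((148,103),200),"handle tip",a((80,157),175), a((80,157),165))
print("w2 bar right end",a((171,391),100),a((207,380),100))
t=capture("top"); s=capture("scene"); save(t,"t4.png",(110,180,270,420),4)
def ang(p,q): return round(float(np.arctan2(q[1]-p[1],q[0]-p[0])),3)
for n,k in(("top",t),("scene",s)):
    for o,z in(("shown_mug",100),("mug_handle",170),("foot_b",100),("foot_a",100),("bar",0)):
        for d in mark_of(n,o)[:3]:
            p=atz(k,d["location"],z); print(n,o,round(d["score"],2),p.round(1),ang([654.5,42.3],p))
for d in cut_out("top","bar")[:1]:
    m=d["pixels"].astype(np.uint8)
    P=np.array([atz(t,p,100)[:2] for p in zip(*np.nonzero(m))],np.float32); print("rect",d["score"],d["location"],cv2.minAreaRect(P))
```

```text
w2 shown rim [657.6  42.  200. ] handle tip [708.    6.1 175. ] [709.   11.3 165. ]
w2 bar right end [ 620.8 -201.6  100. ] [ 578.5 -191.7  100. ]
top shown_mug 0.94 [656.   41.8 100. ] -0.325
top mug_handle 0.79 [ 534. -261.  170.] -1.949
top foot_b 0.76 [ 620.2 -122.8  100. ] -1.776
top foot_b 0.56 [659.   43.3 100. ] 0.211
top foot_a 0.76 [ 620.2 -122.8  100. ] -1.776
top foot_a 0.56 [659.   43.3 100. ] 0.211
top bar 0.98 [634.3 -38.3   0. ] -1.817
scene shown_mug 0.83 [650.5  36.3 100. ] -2.16
scene shown_mug 0.64 [531.8 310.9 100. ] 1.999
scene mug_handle 0.92 [ 567.3 -251.5  170. ] -1.859
scene mug_handle 0.66 [ 416.2 -212.2  170. ] -2.323
scene foot_b 0.84 [ 611.1 -129.4  100. ] -1.818
scene foot_b 0.72 [662.7  44.1 100. ] 0.219
scene foot_a 0.84 [ 611.1 -129.4  100. ] -1.818
scene foot_a 0.72 [662.7  44.1 100. ] 0.219
scene bar 0.68 [403.7 134.8   0. ] 2.788
scene bar 0.59 [635.1 -41.5   0. ] -1.798
scene bar 0.53 [ 6.004e+02 -1.000e-01  0.000e+00] -2.477
rect 0.9 [147.2, 362.5] ((620.435546875, -38.2740478515625), (317.26104736328125, 105.79771423339844), 80.02648162841797)
```

View pics/t4.png

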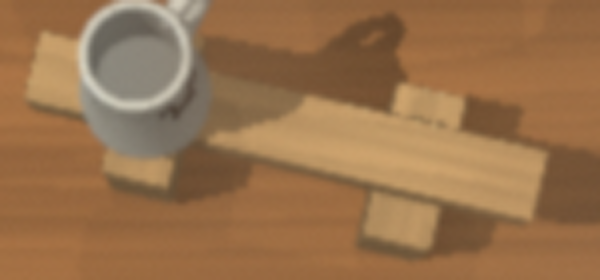

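Run:
```python
from h import *
t=capture("top")
P=lambda x,y,z:atz(t,(110+(y-1.5)/4,270+(x-1.5)/4),z)[:2]
LT,LB,RT,RB=P(42,34,100),P(27,100,100),P(548,150,100),P(532,217,100)
print(LT,LB,RT,RB)
cl,cr=(LT+LB)/2,(RT+RB)/2; v=cl-cr; print("len",np.linalg.norm(v),"wid",np.linalg.norm(LT-LB),np.linalg.norm(RT-RB)); v/=np.linalg.norm(v); c=(cl+cr)/2
print("centre",c,"yaw",np.arctan2(-v[0],v[1]),"foot_b",c-85*v,"foot_a",c+85*v)
u=(P(395,85,70)+P(467,98,70))/2; print("foot upper outer",u,"-> centre", u-50*np.array([v[1],-v[0]]))
```

```text
[693.42304723 108.22182064] [652.48217303 117.31897347] [ 619.63964099 -200.80392839] [ 578.66348286 -190.56118619]
len 317.15898183379346 wid 41.939401158889794 42.23694239784883
centre [636.05208603 -41.45608012] yaw -0.2348469884210277 foot_b [ 616.273081   -124.12282652] foot_a [655.83109106  41.21066628]
foot upper outer [ 662.91765787 -134.05004023] -> centre [ 614.29015999 -122.41533139]
```

servo_tool:
  motion:
    - {"xyz":[0,0,-25],"rotation":[0,0,0],"grip":0}
    - {"xyz":[5,-5,-55],"rotation":[0,0,0.05],"grip":0}
    - {"xyz":[20,-23,-75],"rotation":[0,0,0.12],"grip":0}
    - {"xyz":[40,-46,-80],"rotation":[0,0,0.2],"grip":0}
    - {"xyz":[62,-72,-80],"rotation":[0,0,0.28],"grip":0}
    - {"xyz":[84,-98,-80],"rotation":[0,0,0.36],"grip":0}
    - {"xyz":[105,-122,-80],"rotation":[0,0,0.44],"grip":0}
    - {"xyz":[120,-140,-80],"rotation":[0,0,0.5],"grip":0}
    - {"xyz":[130,-150.5,-80],"rotation":[0,0,0.54],"grip":0}
    - {"xyz":[130,-150.5,-80],"rotation":[0,0,0.54],"grip":0}

```text
t: 25.75
ee_pos: [616.5, -123.4, 194.7]
orientation: [-0.0, 0.96, -0.281, -0.0]
ft_force: [-0.3, -0.4, -2.5]
grip_width: 59.4
```

Run:
```python
from h import *
T=pose(); c=capture("wrist"); print(T.round(3)); zb=T[2,3]-50.8
for d in cut_out("wrist","mug")[:3]:
    m=d["pixels"]; q=c["color"][m].mean(0).round()
    P=np.array([T[:3,:3].T@(atz(c,p,zb+100,T)-T[:3,3]) for p in zip(*np.nonzero(m))]); print(round(d["score"],2),np.round(d["location"]),q,"tool ext@rim",P.min(0).round(1),P.max(0).round(1))
for d in mark_of("wrist","mug_handle")[:3]: print(np.round(d["location"]),(T[:3,:3].T@(atz(c,d["location"],zb+70,T)-T[:3,3])).round(1))
s=capture("scene"); t=capture("top")
a=s["color"][140:300,180:380,::-1]; b=c["color"][:,:,::-1]
cv2.imwrite("pics/w5.png",np.hstack([cv2.resize(a,(400,320)),cv2.resize(b,(400,320))]))
```

```text
[[ 8.43000e-01 -5.39000e-01 -0.00000e+00  6.16463e+02]
 [-5.39000e-01 -8.43000e-01  0.00000e+00 -1.23352e+02]
 [-0.00000e+00 -0.00000e+00 -1.00000e+00  1.94746e+02]
 [ 0.00000e+00  0.00000e+00  0.00000e+00  1.00000e+00]]
0.84 [308. 537.] [74. 42. 89.] tool ext@rim [-42.3  68.4 -49.2] [  3.3 128.8 -49.2]
0.68 [252. 319.] [148. 145. 138.] tool ext@rim [-30.7 -29.8 -49.2] [ 70.6  30.1 -49.2]
[322. 574.] [-45.1 150.2 -19.2]
[150. 318.] [ 56.7  -2.2 -19.2]
```

View pics/w5.png

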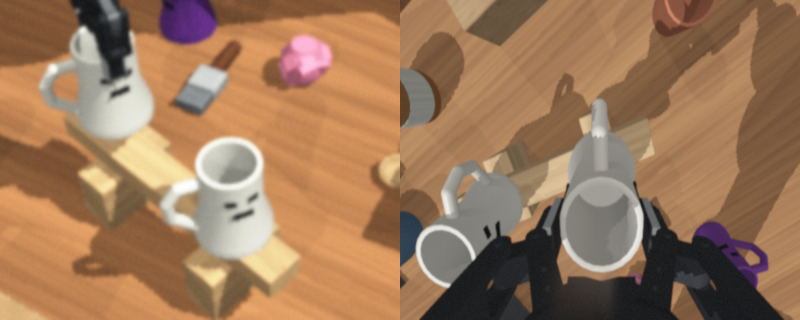

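The mug sits centred in the hand: rim at (0.3, 0.15) in the tool frame. Its handle is parallel to the displayed mug's, and both stick out over the far side. Lower gently.

servo_tool:
  motion:
    - {"xyz":[0,0,10],"rotation":[0,0,0],"grip":0}
    - {"xyz":[0,0,20],"rotation":[0,0,0],"grip":0}
    - {"xyz":[0,0,28],"rotation":[0,0,0],"grip":0}
    - {"xyz":[0,0,34],"rotation":[0,0,0],"grip":0}
    - {"xyz":[0,0,37],"rotation":[0,0,0],"grip":0}
    - {"xyz":[0,0,39],"rotation":[0,0,0],"grip":0}
    - {"xyz":[0,0,40],"rotation":[0,0,0],"grip":0}
    - {"xyz":[0,0,41],"rotation":[0,0,0],"grip":0}
    - {"xyz":[0,0,42],"rotation":[0,0,0],"grip":0}
    - {"xyz":[0,0,42],"rotation":[0,0,0],"grip":0}

```text
t: 27.25
ee_pos: [616.1, -124.0, 153.0]
orientation: [-0.0, 0.96, -0.281, 0.0]
ft_force: [0.7, 0.2, -3.0]
grip_width: 60.2
```

Not in contact yet, since the force is still just the mug's weight. Creep down.

servo_tool:
  motion:
    - {"xyz":[0,0,0.5],"rotation":[0,0,0],"grip":0}
    - {"xyz":[0,0,1],"rotation":[0,0,0],"grip":0}
    - {"xyz":[0,0,1.5],"rotation":[0,0,0],"grip":0}
    - {"xyz":[0,0,1.5],"rotation":[0,0,0],"grip":0}
    - {"xyz":[0,0,2],"rotation":[0,0,0],"grip":0}
    - {"xyz":[0,0,2],"rotation":[0,0,0],"grip":0}
    - {"xyz":[0,0,2.5],"rotation":[0,0,0],"grip":0}
    - {"xyz":[0,0,2.5],"rotation":[0,0,0],"grip":0}
    - {"xyz":[0,0,2.5],"rotation":[0,0,0],"grip":0}
    - {"xyz":[0,0,2.5],"rotation":[0,0,0],"grip":0}

```text
t: 28.5
ee_pos: [616.2, -124.0, 150.6]
orientation: [-0.0, 0.96, -0.281, 0.0]
ft_force: [-1.2, 0.3, 2.9]
grip_width: 59.7
```

Contact: the force rose from -3 to +2.9 N. Open slowly, then lift straight up.

servo_tool:
  motion:
    - {"xyz":[0,0,0],"rotation":[0,0,0],"grip":0.72}
    - {"xyz":[0,0,0],"rotation":[0,0,0],"grip":0.78}
    - {"xyz":[0,0,0],"rotation":[0,0,0],"grip":0.85}
    - {"xyz":[0,0,0],"rotation":[0,0,0],"grip":0.92}
    - {"xyz":[0,0,0],"rotation":[0,0,0],"grip":1}
    - {"xyz":[0,0,0],"rotation":[0,0,0],"grip":1}
    - {"xyz":[0,0,0],"rotation":[0,0,0],"grip":1}
    - {"xyz":[0,0,-15],"rotation":[0,0,0],"grip":1}
    - {"xyz":[0,0,-40],"rotation":[0,0,0],"grip":1}
    - {"xyz":[0,0,-75],"rotation":[0,0,0],"grip":1}

```text
t: 29.75
ee_pos: [615.8, -124.0, 226.8]
orientation: [-0.0, 0.96, -0.281, -0.0]
ft_force: [0.8, 0.1, 0.1]
grip_width: 85.6
```

servo_tool:
  motion:
    - {"xyz":[0,0,-40],"rotation":[0,0,0],"grip":1}
    - {"xyz":[-20,0,-70],"rotation":[0,0,0],"grip":1}
    - {"xyz":[-60,20,-70],"rotation":[0,0,0],"grip":1}
    - {"xyz":[-100,40,-70],"rotation":[0,0,0],"grip":1}
    - {"xyz":[-130,60,-70],"rotation":[0,0,0],"grip":1}
    - {"xyz":[-150,80,-70],"rotation":[0,0,0],"grip":1}
    - {"xyz":[-150,80,-70],"rotation":[0,0,0],"grip":1}
    - {"xyz":[-150,80,-70],"rotation":[0,0,0],"grip":1}
    - {"xyz":[-150,80,-70],"rotation":[0,0,0],"grip":1}
    - {"xyz":[-150,80,-70],"rotation":[0,0,0],"grip":1}

```text
t: 31.0
ee_pos: [447.1, -110.3, 295.4]
orientation: [-0.0, 0.96, -0.281, -0.0]
ft_force: [0.3, -0.1, 0.3]
grip_width: 85.2
```

Run:
```python
from h import *
s=capture("scene"); t=capture("top")
cv2.imwrite("pics/fin.png",np.hstack([cv2.resize(s["color"][140:300,180:380,::-1],(400,320)),cv2.resize(t["color"][90:250,180:420,::-1],(480,320))])[:, :800])
for n,k in(("scene",s),("top",t)):
    for o,z in(("shown_mug",100),("mug",100),("mug_handle",170),("wad_bar_mid",28),("spoon",0),("brush",0),("sugar_pot",0),("tumbler",0)): print(n,o,[(round(d["score"],2),atz(k,d["location"],z)[:2].round().tolist()) for d in mark_of(n,o)[:3]])
```

```text
scene shown_mug [(0.59, [651.0, 29.0])]
scene mug [(0.92, [424.0, -163.0]), (0.91, [619.0, -124.0])]
scene mug_handle [(0.91, [663.0, -161.0]), (0.8, [416.0, -208.0])]
scene wad_bar_mid [(0.46, [728.0, 321.0]), (0.41, [477.0, 308.0])]
scene spoon [(0.78, [402.0, 136.0])]
scene brush [(0.8, [414.0, -135.0]), (0.43, [704.0, -313.0])]
scene sugar_pot [(0.94, [721.0, 318.0])]
scene tumbler [(0.85, [702.0, -314.0])]
top shown_mug [(0.54, [654.0, 46.0]), (0.33, [477.0, 254.0])]
top mug [(0.61, [352.0, -205.0])]
top mug_handle [(0.74, [646.0, -263.0]), (0.65, [661.0, -147.0])]
top wad_bar_mid []
top spoon [(0.83, [404.0, 139.0]), (0.33, [626.0, -44.0])]
top brush []
top sugar_pot [(0.78, [718.0, 322.0]), (0.61, [491.0, 306.0]), (0.42, [420.0, 296.0])]
top tumbler [(0.69, [692.0, -309.0])]
```

View pics/fin.png

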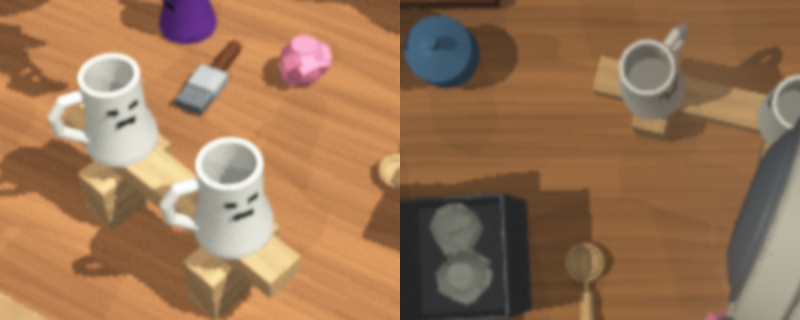

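The mug stands upright over the free foot, with its handle parallel to the displayed mug's. Both wads are in the bin and the bystanders are unmoved. Handing in.

```bash
python3 -c "
from h import *
print(ticket.hand_in())"
```

```text
the job is handed in; nothing more can be done
None
```

The job is handed in at about 31 s on the robot's clock, against the 72 s limit. Both paper wads are in the bin, and the loose mug stands upright on the bar over the free foot.

- **Wads:** the first grip on the bar wad was too high and it slid out, staying on the bar. I gripped it again lower, with the jaws across the bar, and that held. The last top view shows both wads side by side on the bin floor.
- **Mug:** I set it down at about (616, -124) on first contact, with roughly 6 N of change in force, and opened the fingers slowly. I measured the free foot's middle at (616, -124) too.
- **Handle direction:** the loose mug's handle points at about -0.57 rad and the displayed mug's at about -0.61 rad. The last two network readings for the loose mug were -0.67 and -0.47, so they disagree by 0.2 rad, but both are within 0.3 rad of the displayed mug's. I took no fresh close measurement of the mug after releasing it.
- **Displayed mug and bystanders:** the spoon, sugar pot and tumbler read within about 11 mm of their first readings. The brush did too in the scene view, but the top view did not find it because the arm hid it. The top view put the displayed mug within about 7 mm of its first reading. One weak scene reading put it about 13 mm off along the table in y, but the pictures show no change.

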